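Set the outlet selector and open the feed

TASK

With a fingertip, push the red selector arm round until it points straight at the open clear beaker that stands under one of the rig's outlets; only then push the blue shut-off lever fully open, a quarter turn counterclockwise seen from above, so that it lies in line with the copper pipe, and move clear. Only push them from the side, never take them between the fingers, and see that the beaker and the other containers under the outlets stay where they stand.

Things in the scene. Friction and masses are not known exactly. Their poses are not given: they have to be found in the camera images.
- valve_rig: Fixed valve rig on a 6 mm aluminium plate; origin on the bench, z up, its -x side faces the robot. Selector axis at its (0, 110) mm, shut-off axis at (25, -120) mm; copper pipe along y at x = 25 mm. Four steel spouts, tops 128 mm high, end 135 mm from the selector axis at selector joint values -1.257, -0.489, 0.489, 1.257. But for the two arms nothing is over 140 mm high.
- selector (a joint): Angle of the red selector arm, rad: 0 when it points along the rig's -x (toward the robot), growing counterclockwise seen from above (toward the rig's -y); stops at -1.75 and 1.75. It starts within 0.17 of 0. Friction of about 0.12 N m holds it wherever it is left.
- selector_axis (a point): Point on the selector's upright axis at mid-height of its red arm, 154 mm above the bench. The arm points along this point's own -x.
- selector_tip (a point): White rounded tip of the selector arm, 92 mm from the axis, 154 mm above the bench. The arm is a red bar 16 mm wide and 24 mm high (142 to 166 mm above the bench) from the axis to the tip; round hub 40 mm across, top with its screw 174 mm above the bench.
- shutoff (a joint): Angle of the blue shut-off lever, rad: 0 = shut (lever crosswise to the pipe, pointing along the rig's -x, toward the robot), growing counterclockwise seen from above; 1.571 = fully open, at its stop, pointing along the rig's -y in line with the copper pipe. It starts within 0.12 of shut. Friction of about 0.12 N m holds it wherever it is left.
- shutoff_axis (a point): Point on the shut-off lever's upright axis at mid-height of the lever, 154 mm above the bench. The lever points along this point's own -x.
- shutoff_tip (a point): Rounded blue tip of the shut-off lever, 92 mm from its axis, 154 mm above the bench; bar 16 mm wide and 24 mm high, hub 40 mm across, all like the selector arm.
- beaker: Open clear plastic beaker with graduations, 70 mm across and 102 mm high, loose, light; stands under one of the four outlets, its axis about 135 mm from the selector's axis. Origin at the centre of its underside.
- strip_tube: White tube with blue cap, 30 mm across, 78 mm high, loose, under another outlet. Origin at the centre of its underside.
- powder_pot_3: White screw-lid pot with an orange band, 40 mm across, 47 mm high, loose, under another outlet. Origin at the centre of its underside.
- reagent_pink: White dropper bottle with pink cap, 32 mm across, 82 mm high, loose, under another outlet. Origin at the centre of its underside.

How it is judged (in metres and radians):
On the way:
1. the selector arm points at the beaker while the shut-off lever is still shut (y of beaker in the frame of selector_axis between -0.016 and 0.016 m and x of beaker in the frame of selector_axis below -0.05 m and value of joint shutoff below 0.35 rad), for 0.2 s.
At the end, for the whole second after the job is handed in: The selector arm's line passes within 16 mm of the beaker's axis on the arm's side (about 0.12 rad), the shut-off lever stands at 1.42 rad or more (its stop is 1.571), both at rest; all four containers upright within 12 mm of where they stood (y of beaker in the frame of selector_axis between -0.016 and 0.016 m and x of beaker in the frame of selector_axis below -0.05 m and value of joint shutoff above 1.42 rad and velocity of joint selector between -0.05 and 0.05 rad/s and velocity of joint shutoff between -0.05 and 0.05 rad/s and distance of each of beaker, strip_tube, powder_pot_3, reagent_pink from where it was at the start of the episode below 0.012 m and angle between each of beaker, strip_tube, powder_pot_3, reagent_pink's own z axis and vertical below 0.1 rad); the robot touches nothing.
It fails at once if the shut-off lever is pushed open (beyond 0.5 rad) while the selector does not point at the beaker (more than 20 mm off) (value of joint shutoff above 0.5 rad and not (y of beaker in the frame of selector_axis between -0.02 and 0.02 m and x of beaker in the frame of selector_axis below -0.05 m)).
It fails at once if the beaker or another container is lifted, knocked over or shifted more than 15 mm (distance of any of beaker, strip_tube, powder_pot_3, reagent_pink from where it was at the start of the episode above 0.015 m).
It fails at once if the selector arm is taken between the fingers (the TCP comes inside its bar) (x of the grasp point in the frame of selector_axis between -0.095 and -0.02 m and y of the grasp point in the frame of selector_axis between -0.006 and 0.006 m and z of the grasp point in the frame of selector_axis between -0.03 and 0.022 m).
It fails at once if the shut-off lever is taken between the fingers (the TCP comes inside its bar) (x of the grasp point in the frame of shutoff_axis between -0.095 and -0.02 m and y of the grasp point in the frame of shutoff_axis between -0.006 and 0.006 m and z of the grasp point in the frame of shutoff_axis between -0.03 and 0.022 m).
It also fails if it takes over 53 s, if anything falls off the work surface, if the arm or the gripper's body presses on something with over 40 N, if the wrist force passes 120 N, or if a joint passes its speed limit or range.

ROBOT

A 6-joint arm with a two-finger parallel gripper is mounted at the origin on a cart in front of the work surface, level with it; the furniture and walls round the work are solid. World frame = base frame: x ahead of the robot, y to its left, z up, the work surface at z = 0. Lengths are in mm, angles in rad, forces in N, time in s.
With the tool pointing down it reaches from about 350 to 975 mm from the base axis. Payload 7.1 kg.
Tool frame: the origin (TCP) lies between the finger pads, 19 mm behind the fingertips; this is the grasp point; z points along the fingers, y is the line along which they close (so a half turn about z gives the same grasp; the last joint's range is limited). The gripper opens to 88 mm and grips with 3 to 60 N. Pads are 20 mm wide; open, the fingers measure 115 mm over their backs; the gripper's body (75 mm by 178 mm) begins 61 mm behind the grasp point.
Start: joints at [1.123, 0.423, 1.63, -0, 1.089, -0.019], TCP at [259.83, 568.413, 241.375] pointing down, gripper open.
Joint ranges: [-3, 3], [-0.9, 2.11], [0.09, 2.58], [-1.31, 4.45], [0.11, 2.69], [-2.54, 2.54]. Speed limits (rad/s): [2.39, 2.39, 3.01, 3.14, 3.14, 3.14].

INTERFACE

Orientations are given as a rotation vector (axis times angle).
In Python, from workcell import readout, vision, close_job gives the robot as it stands.
- The arm moves only by the tool servo_tool, never from a script. Its argument "plan" is a list that holds one entry, the list of rows, each a list of 7 numbers: the gripper command: -1 is fully open, 1 is shut, values between are in proportion, then the shift along the world's x, y, z in units of 40 mm (1.0 is 40 mm), then the turn, a rotation vector about the world's x, y, z in units of 5 degrees (1.0 is 5 degrees). A call has 1 to 5 rows; each row shifts and turns the commanded pose from where the row before left it; what a row does not reach is not made up. A row lasts 1/12 s, in which the tool goes at most 41.7 mm and 7.16 degrees, less where a joint would pass 70% of its speed; a pose out of reach is approached as far as the arm can. A call is refused whole if a number of a shift passes 1 or a number of a turn 1, either way. A call with a gripper value outside its range is refused whole. The fingers move at their own pace and stop on an object; the grip force is fixed at half the most. Time passes only in rows, so rows that do not move let the fingers close. It gives the time, the measured TCP pose, the force, the opening and the grip force at its end, in the units of the state.
- readout.get_obs(): the state, without advancing time (a new reading comes with each control period).
- vision.get_image(name): name is "scene" or "top" or "wrist"; returns the picture (480x640x3 uint8, red, green, blue); there is no depth.
- vision.camera_params(name): a dict with "fx", "fy", "cx", "cy" (pixels), "rvec" (rotation vector, rad) and "tvec" (3), from world to camera coordinates, as OpenCV has them; the wrist camera has in their place "hand_eye" (4x4, takes a point from camera to tool coordinates, whose origin is the TCP and whose axes are the flange's). Camera axes: x right, y down, z forward; pixel columns grow to the right and rows downward; lengths in mm; the calibration is good to about 2 mm. A picture is of the moment at which its call begins: read the wrist's pose just before it. camera_params takes no time and is no camera call.
- close_job(): hands the job in; it is judged then, once.
The state is a dict: "t": time; "qpos": joint angles; "qvel": joint speeds; "joint_torque": joint torques, N m; "ee_pos": TCP position; "orientation": TCP orientation; "ft_force": force on the tool from outside, world axes, zero at the start; "moment": the same for the moment, N m; "width": finger opening in mm; "grasp_force": force on a finger pad.
Only numpy, scipy, OpenCV 4.12 (cv2) and the standard library are available. Lean on these libraries where they do the work, as an engineer would, in place of code of your own. Each camera call takes 0.05 s, during which the arm holds its last target. There are 200 camera calls.

## Working session

There is one attempt and no reset: what is moved stays moved. The work goes in short steps, Python scripts to look and compute and a tool call to move; the robot and the scene stay as the last step left them, time stands still between calls to the robot, and variables do not carry over. Pictures are saved under pics/ and viewed, at most 10 in all, crops included, and the job is handed in when it is done.

Besides the shell and the picture viewer there is one more tool, called after "Emit:" as a command line: name --argument value ..., lists and objects as JSON in quotes. servo_tool: Moves the arm, as the interface text tells. Its arguments: {"type":"object","properties":{"plan":{"type":"array"}},"required":["plan"]}

```bash
mkdir -p pics; python3 - <<'E'
from workcell import readout, vision
import cv2
o=readout.get_obs(); print(o['t'],o['ee_pos'],o['orientation'],o['width'])
for n in('scene','top'):
    im=vision.get_image(n); cv2.imwrite(f'pics/{n}0.png',im[:,:,::-1]); print(n,vision.camera_params(n))
E
```

```text
0.0 [259.62417436 567.95090325 240.61983398] [-6.68364296e-01 -3.06931598e+00  2.30548988e-03] 88.0027642932556
scene {'fx': 576.1281191673227, 'fy': 576.1281191673227, 'cx': 312.12590680502154, 'cy': 242.91748596141653, 'rvec': array([ 2.0190941 , -1.27601973,  0.5360117 ]), 'tvec': array([-162.31469876,  450.98020432,  640.6633609 ])}
top {'fx': 537.4094956122613, 'fy': 537.4094956122613, 'cx': 322.09389361795274, 'cy': 242.3707073079318, 'rvec': array([ 2.17208301, -2.17205738,  0.15938872]), 'tvec': array([ 56.37066888, 556.1041069 , 954.18982306])}
```

View pics/top0.png

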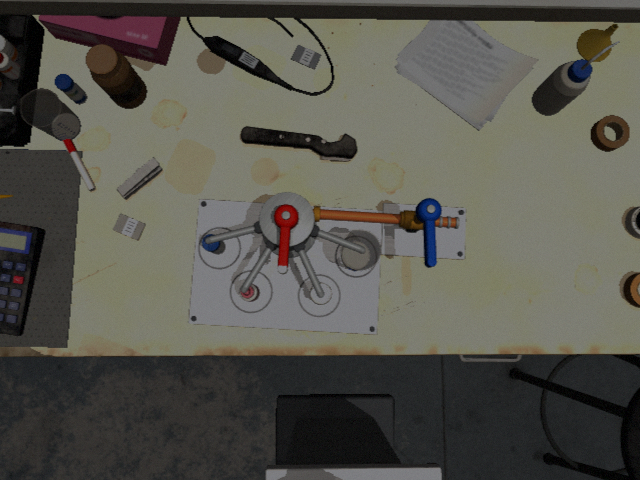

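View pics/scene0.png

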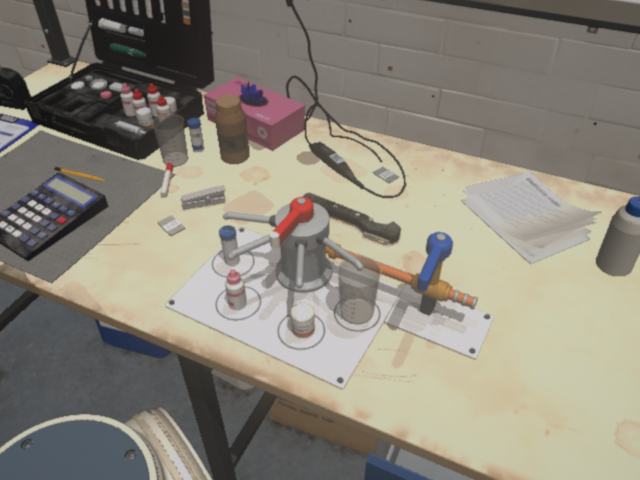

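The top view shows the red hub at about (286,215) with its tip at (283,270), and the blue hub at (429,209) with its tip at (430,264). The clear beaker is at about (357,254), under the rightmost spout, so the selector's nominal value is +1.257. The scene view agrees: the beaker is at (358,293), with the pot, the bottle and the tube under the other outlets.

```bash
cat > h.py <<'E'
import numpy as np, cv2
from workcell import readout, vision
def plane(n,px,z):
    p=vision.camera_params(n); R=cv2.Rodrigues(p['rvec'])[0]; c=-R.T@p['tvec']
    d=R.T@np.array([(px[0]-p['cx'])/p['fx'],(px[1]-p['cy'])/p['fy'],1.]); return c+d*(z-c[2])/d[2]
def proj(n,P):
    p=vision.camera_params(n);q=cv2.Rodrigues(p['rvec'])[0]@np.array(P)+p['tvec']
    return np.array([p['fx']*q[0]/q[2]+p['cx'],p['fy']*q[1]/q[2]+p['cy']])
def blob(im,c,roi):
    h=cv2.cvtColor(im,cv2.COLOR_RGB2HSV);H,S,V=cv2.split(h)
    m=((S>130)&(V>50)&(((H<6)|(H>174)) if c=='red' else ((H>100)&(H<130)))).astype(np.uint8)
    k=np.zeros_like(m);x0,y0,x1,y1=roi;k[y0:y1,x0:x1]=1;m*=k
    n,l,s,_=cv2.connectedComponentsWithStats(m);i=1+s[1:,4].argmax();return (l==i).astype(np.uint8)
def arm(im,c,roi):
    m=blob(im,c,roi);d=cv2.distanceTransform(m,cv2.DIST_L2,5);ys,xs=np.nonzero(m)
    hub=np.unravel_index(d.argmax(),d.shape)[::-1]
    r=np.hypot(xs-hub[0],ys-hub[1]);f=r>r.max()*.5
    i=r>r.max()-3
    return np.array(hub),np.array([xs[f].mean(),ys[f].mean()]),np.array([xs[i].mean(),ys[i].mean()]),d.max()
E
python3 - <<'E'
from h import *
im=cv2.imread('pics/top0.png')[:,:,::-1].copy()
for c,roi in(('red',(255,190,320,290)),('blue',(400,185,460,280))):
    hub,mid,tip,r=arm(im,c,roi); H=plane('top',hub,172);M=plane('top',mid,166);T=plane('top',tip,162)
    print(c,hub,tip,r,H.round(1),M.round(1),T.round(1),np.hypot(*(T-H)[:2]).round(1))
a=cv2.resize(im[215:295,310:400],None,fx=5,fy=5,interpolation=cv2.INTER_CUBIC)
s=cv2.imread('pics/scene0.png')[:,:,::-1]
b=cv2.resize(s[245:335,320:395],(333,400),interpolation=cv2.INTER_CUBIC)
cv2.imwrite('pics/crop.png',np.hstack([a,b])[:,:,::-1])
E
```

```text
red [285 225] [282.68 264.08] 6.0 [566.8 118.6 172. ] [519.8 121.5 166. ] [505.8 122.3 162. ] 61.1
blue [430 218] [431.54545455 264.04545455] 5.3938 [ 578.7 -111.8  172. ] [ 522.4 -113.3  166. ] [ 506.  -114.7  162. ] 72.7
```

View pics/crop.png

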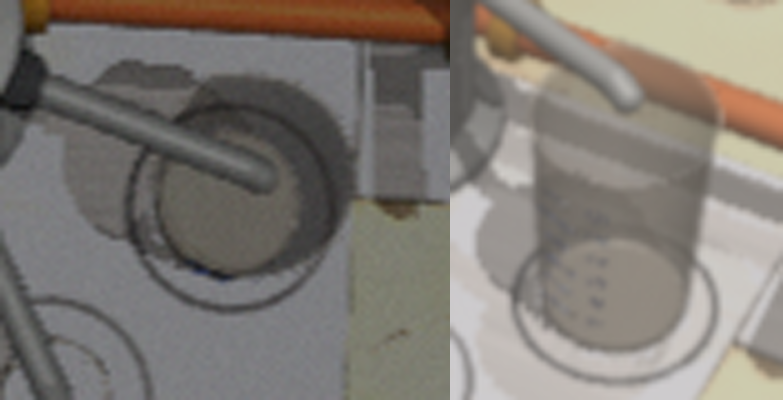

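The beaker's base disc shows at crop (228,195) in the top view and (165,295) in the scene view. Its rim is centred at about (265,175) in the top crop.

```bash
python3 - <<'E'
from h import *
im=cv2.imread('pics/top0.png')[:,:,::-1].copy()
A={}
for c,roi in(('red',(255,190,320,290)),('blue',(400,185,460,280))):
    m=cv2.morphologyEx(blob(im,c,roi),cv2.MORPH_CLOSE,np.ones((9,9)))
    d=cv2.distanceTransform(m,cv2.DIST_L2,5); ys,xs=np.nonzero(d>d.max()-.7); hub=np.array([xs.mean(),ys.mean()])
    ys,xs=np.nonzero(m); k=(ys>hub[1]+18)&(ys<ys.max()-5); mid=[xs[k].mean(),ys[k].mean()]
    H=plane('top',hub,172)[:2];M=plane('top',mid,164)[:2];B=plane('top',[xs[ys==ys.max()].mean(),ys.max()],160)[:2]
    v=M-H; A[c]=(H,np.arctan2(-v[1],-v[0]))
    print(c,hub,d.max(),H.round(1),'len',np.hypot(*(B-H)).round(1),'ang(world)',A[c][1].round(3))
v=A['blue'][0]-A['red'][0]; yaw=np.arctan2(v[1],v[0])-np.arctan2(-230,25)
print('dist',np.hypot(*v),'yaw',yaw,'sel',A['red'][1]-yaw,'shut',A['blue'][1]-yaw)
for n,p,z in(('top',(355.6,254),8),('top',(363,250),102),('scene',(357.2,311.4),8)):
    P=plane(n,p,z)[:2];w=P-A['red'][0];print(n,P.round(1),np.hypot(*w).round(1),'ang',np.arctan2(-w[1],-w[0])-yaw)
E
```

```text
red [285.66666667 216.33333333] 11.984499 [580.7 117.7] len 77.8 ang(world) -0.07
blue [429.5 209.5] 10.790699 [ 592.4 -111.3] len 89.4 ang(world) 0.038
dist 229.32126266690258 yaw -0.0571472557074324 sel -0.013241774163422315 shut 0.09471484849360458
top [537.1  -7.3] 132.3 ang 1.2925709237510807
top [534.7 -11.6] 137.2 ang 1.286396368952803
scene [533.3  -8.2] 134.5 ang 1.268041016599702
```

Emit:
servo_tool --plan '[[[1,0.5,-0.8,0,0,0,0],[1,0.5,-0.8,0,0,0,0],[1,0.5,-0.8,0,0,0,0],[1,0.5,-0.8,0,0,0,0],[1,0.5,-0.8,0,0,0,0]]]'

```text
t: 0.52
ee_pos: [360.1, 406.8, 241.1]
orientation: [-0.667, -3.07, 0.001]
ft_force: [0.4, 0.9, 0.4]
width: 57.7
grasp_force: 0.0
```

Emit:
servo_tool --plan '[[[1,0.5,-0.8,0,0,0,0],[1,0.5,-0.8,0,0,0,0],[1,0.5,-0.8,0,0,0,0],[1,0.5,-0.8,0,0,0,0],[1,0.5,-0.8,0,0,0,0]]]'

```text
t: 0.93
ee_pos: [460.3, 246.6, 241.2]
orientation: [-0.668, -3.069, 0.0]
ft_force: [-0.1, 0.6, 0.2]
width: 24.4
grasp_force: 0.0
```

Emit:
servo_tool --plan '[[[1,0.5,-0.8,0,0,0,0],[1,0.5,-0.8,0,0,0,0],[1,0,0,0,0,0,0]]]'

```text
t: 1.18
ee_pos: [502.5, 179.9, 241.3]
orientation: [0.675, 3.067, -0.002]
ft_force: [0.8, 0.6, 0.3]
width: 4.5
grasp_force: 0.0
```

Emit:
servo_tool --plan '[[[1,0.25,-0.3,-0.7,0,0,0],[1,0,0,-0.9,0,0,0],[1,0,0,-0.28,0,0,0],[1,0,0,0,0,0,0]]]'

```text
t: 1.52
ee_pos: [507.2, 171.9, 163.1]
orientation: [-0.667, -3.063, 0.005]
ft_force: [-0.2, 0.8, 0.6]
width: 0.2
grasp_force: 0.0
```

```bash
python3 - <<'E'
from h import *
im=vision.get_image('wrist');cv2.imwrite('pics/w1.png',im[:,:,::-1])
o=readout.get_obs();print(o['ee_pos'],o['width'])
ax=np.array([580.7,117.7])
for th in np.arange(0,1.23,.1225)-.0:
    u=-np.array([np.cos(th),np.sin(th)]);n=np.array([np.sin(th),-np.cos(th)])
    ty=np.array([.416,.909]);tx=np.array([.909,-.416]);off=8+13.5*abs(n@ty)+10*abs(n@tx)
    print(round(th,3),(ax+70*u-off*n).round(1))
E
```

```text
[508.47778023 172.56936547 165.07347499] 0.46306826376804494
0.0 [510.7 142.1]
0.122 [508.2 133.7]
0.245 [506.8 124.8]
0.368 [506.5 115.5]
0.49 [507.6 106. ]
0.612 [509.9  96.6]
0.735 [513.7  87.5]
0.857 [518.7  78.8]
0.98 [525.1  70.7]
1.102 [532.6  63.6]
1.225 [539.   58.3]
```

View pics/w1.png

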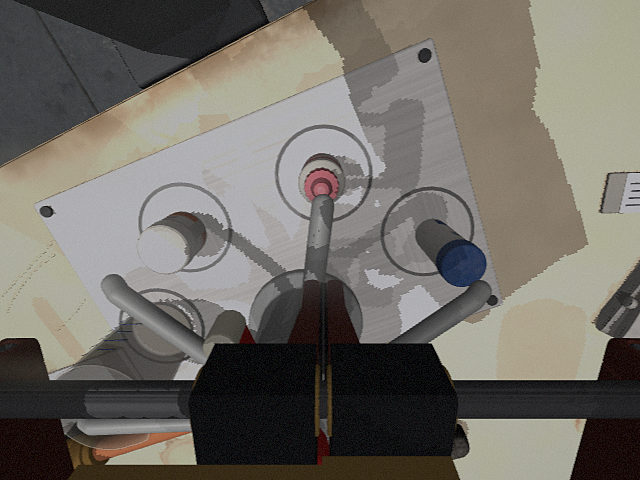

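The view shows nothing touched. The fingertips are beside the arm, and the arm's tip (about (235,330)) lies to the left of them. I'll start the arc push.

Emit:
servo_tool --plan '[[[1,0,-0.33,0,0,0,0],[1,0,-0.33,0,0,0,0],[1,0,-0.33,0,0,0,0],[1,0,-0.33,0,0,0,0],[1,0,-0.33,0,0,0,0]]]'

```text
t: 1.98
ee_pos: [510.7, 105.3, 167.3]
orientation: [0.668, 3.067, 0.002]
ft_force: [0.2, 4.2, 0.3]
width: 0.4
grasp_force: 1.6
```

Emit:
servo_tool --plan '[[[1,0.06,-0.23,0,0,0,0],[1,0.1,-0.23,0,0,0,0],[1,0.12,-0.22,0,0,0,0],[1,0.15,-0.2,0,0,0,0],[1,0,0,0,0,0,0]]]'

```text
t: 2.4
ee_pos: [528.1, 69.5, 166.1]
orientation: [0.67, 3.069, -0.001]
ft_force: [-0.1, -1.0, -0.7]
width: 0.6
grasp_force: 0.0
```

```bash
python3 - <<'E'
from h import *
o=readout.get_obs();print(o['ee_pos'],o['ft_force'])
im=np.vstack([vision.get_image('top')[170:330,180:480]]);s=vision.get_image('scene')[170:350,160:500]
cv2.imwrite('pics/p2.png',np.vstack([cv2.resize(im,(560,299)),cv2.resize(s,(560,296))])[:,:,::-1])
E
```

```text
[528.12445776  69.53457235 166.07139345] [-0.13827644 -0.98881454 -0.65490403]
```

View pics/p2.png

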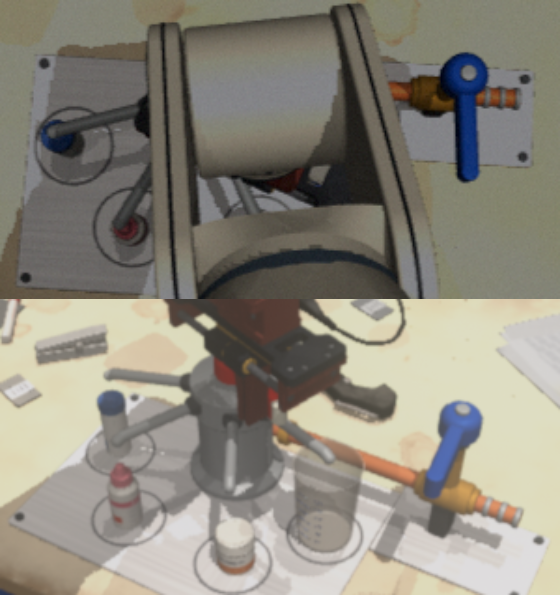

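The arm hides the selector in both views and the containers have not moved. I'll push a little further, then back off and measure.

Emit:
servo_tool --plan '[[[1,0.1,-0.1,0,0,0,0],[1,0.1,-0.1,0,0,0,0],[1,0,0,0,0,0,0],[1,-0.4,0.15,0,0,0,0],[1,-0.4,0.15,0,0,0,0]]]'

```text
t: 2.92
ee_pos: [503.5, 75.1, 166.2]
orientation: [0.669, 3.069, -0.0]
ft_force: [-0.7, 0.2, 0.5]
width: 0.4
grasp_force: 0.0
```

Emit:
servo_tool --plan '[[[1,-0.2,0.1,0.7,0,0,0],[1,0,0.5,0.8,0,0,0],[1,0,1,0,0,0,0],[1,0,1,0,0,0,0],[1,0,1,0,0,0,0]]]'

```text
t: 3.33
ee_pos: [495.5, 220.7, 227.4]
orientation: [0.669, 3.067, 0.002]
ft_force: [0.4, -0.3, -0.1]
width: 0.4
grasp_force: 0.0
```

Emit:
servo_tool --plan '[[[1,0,1,0,0,0,0],[1,0,1,0,0,0,0],[1,0,1,0,0,0,0],[1,0,0,0,0,0,0]]]'

```text
t: 3.67
ee_pos: [495.3, 345.6, 226.6]
orientation: [0.661, 3.069, 0.005]
ft_force: [0.3, -0.1, 1.0]
width: 0.2
grasp_force: 0.0
```

```bash
python3 - <<'E'
from h import *
o=readout.get_obs();print(o['t'],o['ee_pos'])
t=vision.get_image('top');cv2.imwrite('pics/top3.png',t[:,:,::-1])
cv2.imwrite('pics/c3.png',cv2.resize(t[180:300,200:400],None,fx=4,fy=4,interpolation=cv2.INTER_CUBIC)[:,:,::-1])
E
```

```text
3.6667 [495.26329066 345.59632356 226.56869598]
```

View pics/c3.png

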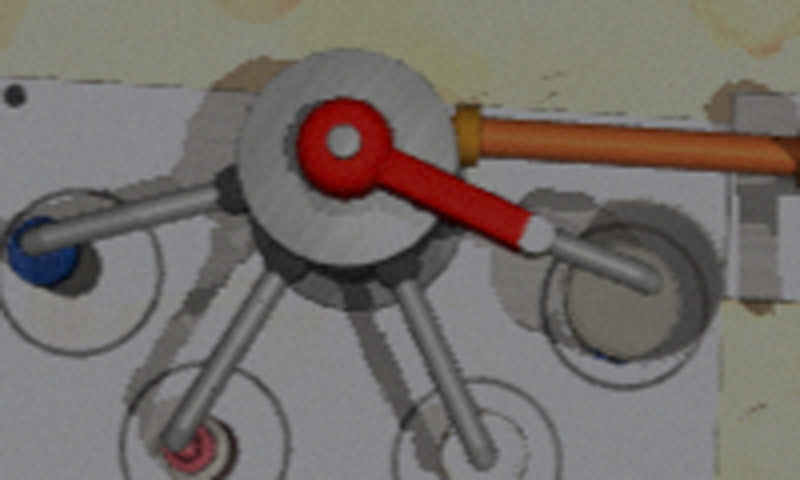

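The selector now points at the beaker's spout. The screw is at (286,215.3) and the white tip at (334.3,238.3) in the full top image.

```bash
python3 - <<'E'
from h import *
h=plane('top',(286,215.25),174)[:2];t=plane('top',(334.25,238.25),166)[:2];v=t-h
print(h,t,np.hypot(*v));th=np.arctan2(-v[1],-v[0]);print('world ang',th)
n=v/np.hypot(*v)
for P in((537.1,-7.3),(534.7,-11.6),(533.3,-8.2)):
    w=np.array(P)-h;print('perp off',n[0]*w[1]-n[1]*w[0],'ang',np.arctan2(-w[1],-w[0]))
E
```

```text
[582.08804933 117.0882729 ] [546.66924467  40.64625193] 84.2488830338161
world ang 1.1369026901351
perp off 11.474413601580004 ang 1.2237592762009797
perp off 11.104557181427502 ang 1.2179661860162359
perp off 8.404903999117742 ang 1.19945563094392
```

Emit:
servo_tool --plan '[[[1,0,-1,0,0,0,0],[1,0,-1,0,0,0,0],[1,0,-1,0,0,0,0],[1,0,-1,0,0,0,0],[1,0,-1,0,0,0,0]]]'

```text
t: 4.13
ee_pos: [494.3, 136.6, 226.2]
orientation: [0.668, 3.07, -0.001]
ft_force: [1.1, -0.5, -0.6]
width: 0.2
grasp_force: 0.0
```

Emit:
servo_tool --plan '[[[1,0,-1,0,0,0,0],[1,0.2,-0.75,0,0,0,0],[1,0,0,-0.75,0,0,0],[1,0,0,-0.75,0,0,0],[1,0,0,0,0,0,0]]]'

```text
t: 4.55
ee_pos: [499.7, 67.1, 162.2]
orientation: [-0.67, -3.062, 0.004]
ft_force: [-1.5, -0.5, -0.2]
width: 0.5
grasp_force: 0.0
```

Emit:
servo_tool --plan '[[[1,0.25,-0.05,0.05,0,0,0],[1,0.25,-0.05,0,0,0,0],[1,0.2,-0.05,0,0,0,0],[1,0.15,0,0,0,0,0],[1,0,0,0,0,0,0]]]'

```text
t: 4.97
ee_pos: [539.1, 63.4, 169.3]
orientation: [0.668, 3.067, 0.001]
ft_force: [-0.2, -0.4, -1.1]
width: 0.7
grasp_force: 0.0
```

Emit:
servo_tool --plan '[[[1,0.08,-0.03,0,0,0,0],[1,0,0,0,0,0,0],[1,-0.4,0.15,0,0,0,0],[1,-0.4,0.15,0,0,0,0],[1,-0.2,0.1,0.7,0,0,0]]]'

```text
t: 5.38
ee_pos: [495.5, 77.9, 192.4]
orientation: [-0.666, -3.061, 0.005]
ft_force: [0.1, -0.2, 0.1]
width: 0.6
grasp_force: 0.0
```

Emit:
servo_tool --plan '[[[1,-0.8,0,0.5,0,0,0],[1,-1,0,0,0,0,0],[1,-0.8,-0.6,0,0,0,0],[1,0,-1,0,0,0,0],[1,0,-1,0,0,0,0]]]'

```text
t: 5.8
ee_pos: [394.4, -26.0, 216.6]
orientation: [0.662, 3.07, 0.0]
ft_force: [2.0, 0.0, 0.1]
width: 0.3
grasp_force: 0.0
```

```bash
python3 - <<'E'
from h import *
o=readout.get_obs();print(o['t'],o['ee_pos'])
t=vision.get_image('top');cv2.imwrite('pics/top4.png',t[:,:,::-1])
cv2.imwrite('pics/c4.png',cv2.resize(t[180:300,270:470],None,fx=4,fy=4,interpolation=cv2.INTER_CUBIC)[:,:,::-1])
E
```

```text
5.8 [394.35634585 -25.96533548 216.63578271]
```

View pics/c4.png

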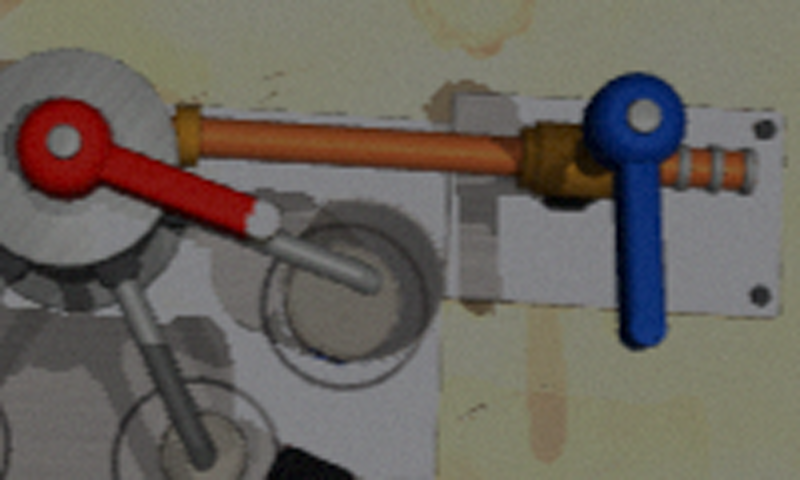

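The selector lies along its spout, with the screw at (286,215) and the tip at (336,234.5). The blue lever's screw is at (431,208.8) and its tip at about (430.5,264).

```bash
python3 - <<'E'
from h import *
h=plane('top',(286,215),174)[:2];t=plane('top',(336,234.5),166)[:2];v=t-h
print(h,t,np.hypot(*v),'world ang',np.arctan2(-v[1],-v[0]))
n=v/np.hypot(*v)
for P in((537.1,-7.3),(534.7,-11.6),(533.3,-8.2)):
    w=np.array(P)-h;print('perp off',n[0]*w[1]-n[1]*w[0])
ax=plane('top',(431,208.75),174)[:2];print('blue axis',ax)
ty=np.array([.416,.909]);tx=np.array([.909,-.416])
for th in np.linspace(0,1.56,14):
    u=-np.array([np.cos(th),np.sin(th)]);n=np.array([np.sin(th),-np.cos(th)]);off=8+13.5*abs(n@ty)+10*abs(n@tx)
    print(round(th,3),(ax+68*u-off*n).round(1))
E
```

```text
[582.48777589 117.09083987] [552.6852383  37.8353108] 84.67366847778426 world ang 1.2111220534126557
perp off 1.2982842418222234
perp off 0.5653248786979503
perp off -1.9417870995647206
blue axis [ 593.26486484 -113.3066473 ]
0.0 [525.3 -88.9]
0.12 [522.8 -96.9]
0.24 [ 521.3 -105.4]
0.36 [ 521.  -114.2]
0.48 [ 521.8 -123.3]
0.6 [ 523.9 -132.3]
0.72 [ 527.2 -141.1]
0.84 [ 531.8 -149.6]
0.96 [ 537.7 -157.4]
1.08 [ 544.6 -164.4]
1.2 [ 551.1 -169.9]
1.32 [ 556.8 -174.2]
1.44 [ 563.1 -177.9]
1.56 [ 569.9 -181.1]
```

The selector is within 2 mm of the beaker's axis. Next is the shut-off lever.

Emit:
servo_tool --plan '[[[1,0.8,-0.25,0,0,0,0],[1,0.8,-0.25,0,0,0,0],[1,0.8,-0.25,0,0,0,0],[1,0.8,-0.1,0,0,0,0],[1,0,0,0,0,0,0]]]'

```text
t: 6.27
ee_pos: [530.0, -61.2, 216.9]
orientation: [0.668, 3.064, 0.001]
ft_force: [-0.7, -0.3, 1.2]
width: 0.5
grasp_force: 0.0
```

Emit:
servo_tool --plan '[[[1,0,0,-0.6,0,0,0],[1,0,0,-0.6,0,0,0],[1,0,0,0,0,0,0],[1,0,0,0,0,0,0]]]'

```text
t: 6.6
ee_pos: [523.0, -59.6, 167.5]
orientation: [-0.667, -3.067, 0.0]
ft_force: [-0.6, 0.4, 0.2]
width: 0.7
grasp_force: 0.0
```

Emit:
servo_tool --plan '[[[1,0,-0.34,0,0,0,0],[1,0,-0.34,0,0,0,0],[1,-0.05,-0.34,0,0,0,0],[1,0,-0.34,0,0,0,0],[1,0.02,-0.23,0,0,0,0]]]'

```text
t: 7.02
ee_pos: [523.6, -124.3, 169.7]
orientation: [0.668, 3.068, 0.001]
ft_force: [0.6, 3.2, 0.4]
width: 0.6
grasp_force: 1.4
```

Emit:
servo_tool --plan '[[[1,0.05,-0.23,0,0,0,0],[1,0.08,-0.22,0,0,0,0],[1,0.12,-0.21,0,0,0,0],[1,0.15,-0.2,0,0,0,0],[1,0,0,0,0,0,0]]]'

```text
t: 7.43
ee_pos: [540.3, -159.7, 168.2]
orientation: [0.669, 3.068, -0.001]
ft_force: [-0.2, -0.4, -0.4]
width: 0.6
grasp_force: 0.0
```

Emit:
servo_tool --plan '[[[1,0.16,-0.15,0,0,0,0],[1,0.16,-0.12,0,0,0,0],[1,0.15,-0.1,0,0,0,0],[1,0.12,-0.07,0,0,0,0],[1,0,0,0,0,0,0]]]'

```text
t: 7.85
ee_pos: [563.8, -176.3, 168.1]
orientation: [0.668, 3.069, -0.001]
ft_force: [-0.5, -0.3, -0.1]
width: 0.7
grasp_force: 0.0
```

Emit:
servo_tool --plan '[[[1,0.08,-0.03,0,0,0,0],[1,0,0,0,0,0,0]]]'

```text
t: 8.02
ee_pos: [566.3, -176.9, 168.2]
orientation: [0.668, 3.069, -0.0]
ft_force: [-1.0, 0.3, -1.1]
width: 0.5
grasp_force: 0.2
```

Emit:
servo_tool --plan '[[[1,0.05,0,0,0,0,0],[1,0.04,0,0,0,0,0]]]'

```text
t: 8.18
ee_pos: [569.3, -177.1, 168.2]
orientation: [-0.668, -3.069, 0.001]
ft_force: [-4.2, -1.7, 0.2]
width: 0.3
grasp_force: 2.3
```

Emit:
servo_tool --plan '[[[1,0.03,0,0,0,0,0],[1,0,0,0,0,0,0]]]'

```text
t: 8.35
ee_pos: [569.4, -177.1, 168.1]
orientation: [-0.667, -3.067, 0.002]
ft_force: [-7.1, -3.0, 3.1]
width: 0.5
grasp_force: 3.2
```

The static force has built up to 7 N with no further motion, so the lever is at its stop. I'll back away and check.

Emit:
servo_tool --plan '[[[1,-0.5,0,0,0,0,0],[1,-0.8,0,0,0,0,0],[1,-0.6,0,0.7,0,0,0],[1,-0.6,0,0.7,0,0,0],[1,-1,0,0,0,0,0]]]'

```text
t: 8.77
ee_pos: [434.7, -178.4, 228.8]
orientation: [0.665, 3.059, -0.003]
ft_force: [1.2, -1.2, 0.5]
width: 0.4
grasp_force: 0.0
```

Emit:
servo_tool --plan '[[[1,-0.5,-0.5,0,0,0,0],[1,0,-1,0,0,0,0],[1,0,-1,0,0,0,0],[1,0,0,0,0,0,0],[1,0,0,0,0,0,0]]]'

```text
t: 9.18
ee_pos: [411.1, -278.7, 224.7]
orientation: [0.673, 3.066, -0.001]
ft_force: [-0.7, 0.8, -0.8]
width: 0.7
grasp_force: 0.0
```

```bash
python3 - <<'E'
from h import *
o=readout.get_obs();print(o['t'],o['ee_pos'],o['ft_force'])
t=vision.get_image('top')
cv2.imwrite('pics/c5.png',cv2.resize(t[180:310,190:490],None,fx=2.6,fy=2.6,interpolation=cv2.INTER_CUBIC)[:,:,::-1])
m=blob(t,'blue',(400,185,500,280));ys,xs=np.nonzero(m);k=xs>450
a=plane('top',(431,208.75),174)[:2];b=plane('top',(xs[k].mean(),ys[k].mean()),164)[:2];v=b-a
print('shut rig angle',np.arctan2(-v[1],-v[0])+.057,b)
E
```

```text
9.1833 [ 411.05985836 -278.73304474  224.6915453 ] [-0.72624396  0.82795055 -0.78033878]
shut rig angle 1.577008683062443 [ 590.13841214 -174.81302765]
```

View pics/c5.png

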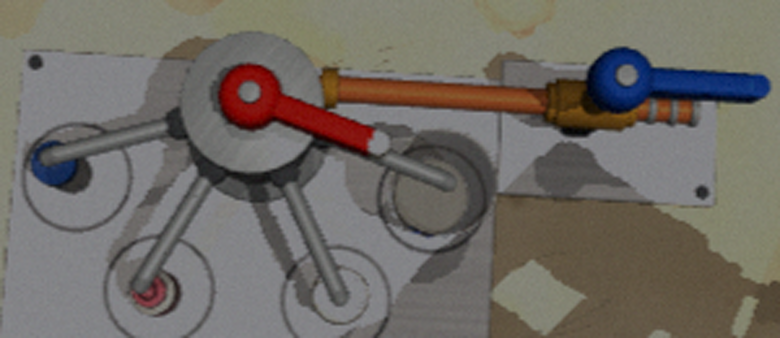

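The lever lies in line with the pipe (measured 1.577 rad), the selector still points at the beaker, and no container has moved.

```bash
python3 -c "
from workcell import close_job;print(close_job())"
```

```text
the job is handed in; nothing more can be done
None
```

The job is handed in: the selector points within about 2 mm of the beaker's axis, the shut-off lever is fully open at its stop (measured 1.577 rad), the containers look unmoved in the last picture, and the arm is clear. The hand-in call returned no verdict.

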